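# Clamp the build plate with the reversible ratchet

## Robot

A 6-joint arm with a two-finger parallel gripper is mounted at the origin on the work surface. World frame = base frame: x ahead of the robot, y to its left, z up, the work surface at z = 0. Lengths are in m, angles in rad, forces in N, time in s.
With the tool pointing down it reaches from about 0.375 to 0.975 m from the base axis. Payload 3.8 kg.
Tool frame: the origin (TCP) lies on the centre line of the jaws, within the pads' length; the fingertips stand 17 mm ahead of it and the grasp point (between the pads) lies 2 mm behind it (bot.tip_extent is the distance from the TCP to the fingertips, in m); z points along the fingers, y is the line along which they close (so a half turn about z gives the same grasp; the last joint's range is limited). The gripper opens to 85 mm and grips with 20 to 120 N. Pads are 22 mm wide; open, the fingers measure 114 mm over their backs; the gripper's body (76 mm by 85 mm) begins 54 mm behind the grasp point. The pads swing forward as they close: fully open they stand 13 mm farther back than shut.
Start: joints at [1.162, 0.264, 1.604, -0, 1.274, -0.037], TCP at [0.245, 0.629, 0.222] pointing down, gripper open.
Joint ranges: [-2.63, 2.63], [-0.94, 2.18], [0.31, 2.57], [-1.31, 4.45], [0, 2.66], [-2.55, 2.55]. Speed limits (rad/s): [2.57, 2.57, 3.14, 3.14, 3.14, 3.14].

## Interface

Orientations are given as a rotation vector (axis times angle).
In Python, from workcell import readout, read_camera, finish_job, bot gives the robot as it stands.
- The arm moves only by the tool jog_arm, never from a script. Its argument "deltas" is one flat list of numbers, 7 for each row, row after row: the shift along the tool's x, y, z in m, then the turn, a rotation vector about the tool's x, y, z in degrees, then the gripper command: -1 is shut, 1 is fully open, values between are in proportion. A call has 1 to 8 rows; each row is the pose to reach, as a shift and turn from the pose commanded when the call began, along the tool's axes at that moment; what a row does not reach only later rows make up. A row lasts 1/10 s, in which the tool goes at most 50 mm and 8.59 degrees, less where a joint would pass 70% of its speed; a pose out of reach is approached as far as the arm can. A call with a gripper value outside its range is refused whole. The fingers move at their own pace and stop on an object; "squeeze" is the grip in N (left out, the last holds). Time passes only in rows, so rows that repeat a pose let the fingers close. It gives the time, the measured TCP pose, the force, the opening and the grip force at its end, in the units of the state.
- readout.read_state(): the state, without advancing time (a new reading comes with each control period).
- read_camera(name): name is "scene" or "side" or "wrist"; returns a dict with "color" (420x560x3 uint8, blue, green, red), "fx", "fy", "cx", "cy" (pixels), "dist" ([k1, k2, p1, p2, k3] as OpenCV has them; the pictures are not rectified), "origin" and "attitude" of the camera in the world. Camera axes: x right, y down, z forward; pixel columns grow to the right and rows downward; lengths in m; the calibration is good to about 2 mm. A picture is of the moment at which its call begins. There is no depth.
- finish_job(): hands the job in; it is judged then, once.
The state is a dict: "time": time; "q": joint angles; "joint_vel": joint speeds; "joint_torque": joint torques, N m; "tool_pos": TCP position; "tcp_rot": TCP orientation; "wrist_force": force on the tool from outside, world axes, zero at the start; "torque": the same for the moment, N m; "width": opening from 0.0 (shut) to 1.0 (fully open); "grip_force": force on a finger pad.
Only numpy, scipy, OpenCV 4.12 (cv2) and the standard library are available. Lean on these libraries where they do the work, as an engineer would, in place of code of your own. Each camera call takes 0.05 s, during which the arm holds its last target. There are 200 camera calls.

## Task

Clamp the printer's build plate for scraping: flip the ratchet's pawl lever over to tightening, then work the handle back and forth until the clamp bar bears on the plate, and nip it up snug with about 13 N at the grip, never more than 17 N. Leave the lever on tightening, let go, and do not disturb the things lying around.

Things in the scene. Friction and masses are not known exactly. Their poses are not given: they have to be found in the camera images.
- fixture: clamping fixture fixed to the bench: dark steel base plate 300 x 190 x 12 mm with an aluminium build plate 130 x 185 mm (top 30 mm above the bench) on it. Origin on the bench, on the vertical spindle axis; x runs from the spindle to the build plate (base spans x -90 to 210, y -95 to 95 mm), z up.
- ratchet: ratchet and its pedestal on the fixture; same origin and axes. Spindle with hex head (26 mm, top at 98 mm) and 14-tooth wheel; clockwise from above it lowers the bar 2.5 mm per rad. Steel handle 26 mm wide, top face at 86 mm. Turning the spindle takes about 3 N at the grip; once the bar bears on the plate this rises by about 0.5 N per mm of grip travel.
- handle (a joint): handle angle about the spindle, rad, positive clockwise from above; at 0 it points along the fixture's -x. Hard end stops at -0.65 and 0.65, so several strokes are needed (a tooth is 0.45 rad). Stays where left; idle it takes 1 N at the grip, up to 3 N while the pawl clicks over teeth.
- grip (a point): middle of the upright black round grip at the end of the handle: 26 mm diameter, standing from 86 to 150 mm above the bench; this point on its axis at 118 mm, 165 mm from the spindle axis.
- pawl (a joint): pawl lever angle about its vertical pivot on the handle (40 mm from the spindle axis), rad, positive clockwise from above, -0.45 to 0.45; an over-centre spring (about 3 N at the pin) holds it at either end. Negative: drives anticlockwise only (loosens), as it starts; positive: clockwise only (tightens). It rests 0.27 to 0.45 from centre as the teeth let it and rocks so when clicking.
- tab (a point): on the upright round steel pin of the pawl lever: 10 mm diameter, 88 to 118 mm above the bench; this point on its axis at 112 mm, 26 mm from the pawl pivot towards the grip. It swings about 11 mm to either side of the handle's centre line.
- bar_top (a point): on top of the steel clamp bar (115 x 36 x 12 mm) above its rubber foot, 88 mm from the spindle axis towards the build plate. Sinks as the spindle turns clockwise. Where it comes to bear (0.8 to 1.6 rad of spindle from the start) differs each time and must be felt at the grip: the poses are too coarse to tell.
- scraper: black-handled flat steel scraper, 200 mm long, lying flat; bystander, leave alone
- weight: plain aluminium cylinder, 48 mm across, 55 mm high; origin under its centre; bystander, leave alone
- part_box: small white box 60 x 45 x 35 mm; origin under its centre; bystander, leave alone

How it is judged:
By the outcome, as a careful person would: the job done as asked, in the order asked, and still so for the second after the job is handed in, with the robot touching nothing.
It also fails if it takes over 72 s, if anything falls off the work surface, if the arm or the gripper's body presses on something with over 40 N, if the wrist force passes 120 N, or if a joint passes its speed limit or range.

## Working session

There is one attempt and no reset: what is moved stays moved. The work goes in short steps, Python scripts to look and compute and a tool call to move; the robot and the scene stay as the last step left them, time stands still between calls to the robot, and variables do not carry over. Pictures are saved under pics/ and viewed, at most 10 in all, crops included, and the job is handed in when it is done.

Besides the shell and the picture viewer there is one more tool, called in YAML: its name, and indented under it one key for each argument. jog_arm: Moves the arm, as the interface text tells. Its arguments: {"type":"object","properties":{"deltas":{"type":"array"},"squeeze":{"type":"number"}},"required":["deltas"]}

```bash
mkdir -p pics; ls; python3 - <<'E'
from workcell import readout, read_camera
import cv2,numpy as np
a=read_camera("scene");b=read_camera("side")
for n,c in (("scene",a),("side",b)):
    cv2.imwrite(f"pics/{n}0.png",c["color"]); print(n,{k:np.round(c[k],3).tolist() for k in c if k!="color"})
print(readout.read_state())
E
```

```text
pics
scene {'fx': 415.873, 'fy': 415.873, 'cx': 278.245, 'cy': 214.887, 'dist': [-0.117, 0.0, 0.0, 0.0, 0.0], 'origin': [1.028, 0.276, 0.821], 'attitude': [-1.386, -2.36, 0.756]}
side {'fx': 426.218, 'fy': 426.218, 'cx': 277.408, 'cy': 214.292, 'dist': [-0.013, 0.0, 0.0, 0.0, 0.0], 'origin': [0.513, 0.491, 0.688], 'attitude': [-0.138, 2.925, -1.02]}
{'time': 0.1, 'q': array([ 1.16208736e+00,  2.64705707e-01,  1.60525567e+00,  1.25419210e-05,
        1.27372355e+00, -3.69052152e-02]), 'joint_vel': array([ 0.00051594, -0.00249286, -0.0039593 ,  0.00110829, -0.000927  ,
       -0.00027603]), 'joint_torque': array([ 4.73449454e-04, -5.16712761e+01, -3.68587518e+01, -1.11409156e-04,
        6.29723960e-03,  2.95389987e-05]), 'tool_pos': array([0.24494932, 0.62824004, 0.22085792]), 'tcp_rot': array([-0.58058759, -3.08699435,  0.00320065]), 'wrist_force': array([-0.22371966, -0.2202321 ,  0.17149139]), 'torque': array([ 0.01344255,  0.04469264, -0.03665527]), 'grip_force': 0.0, 'width': 0.9957085434785464}
```

View pics/scene0.png

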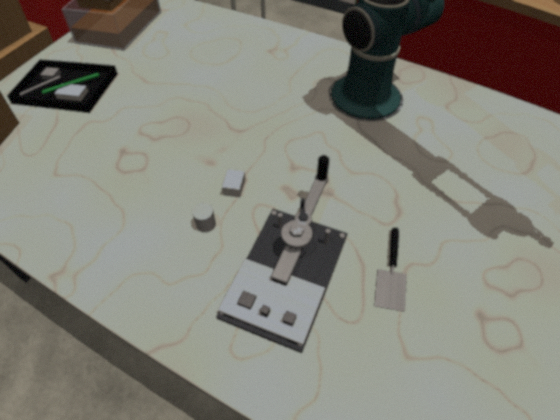

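View pics/side0.png

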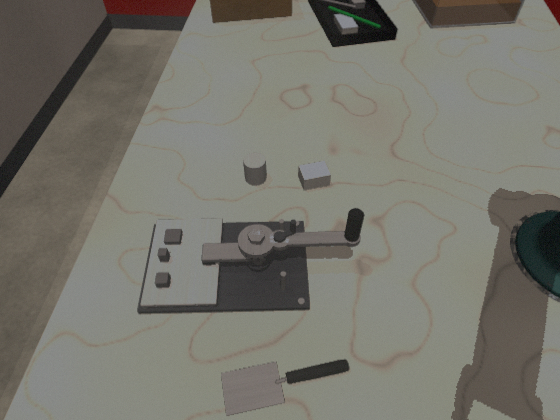

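```bash
cat > h.py <<'E'
import cv2,numpy as np
from scipy.spatial.transform import Rotation as R
from workcell import readout, read_camera
def cam(n):
    c=read_camera(n); c["K"]=np.array([[c["fx"],0,c["cx"]],[0,c["fy"],c["cy"]],[0,0,1]]); c["R"]=R.from_rotvec(c["attitude"]).as_matrix(); return c
def onz(c,u,v,z):
    p=cv2.undistortPoints(np.array([[[u,v]]],float),c["K"],np.array(c["dist"],float))[0,0]
    d=c["R"]@[p[0],p[1],1]; o=np.array(c["origin"]); return o+d*(z-o[2])/d[2]
def proj(c,P):
    r=c["R"].T; return cv2.projectPoints(np.atleast_2d(np.array(P,float)),cv2.Rodrigues(r)[0],-r@np.array(c["origin"]),c["K"],np.array(c["dist"],float))[0][:,0]
E
python3 - <<'E'
from h import *
s=cam("side");c=cam("scene")
for n,k,pts in (("side",s,dict(grip=(356,212,.15),gripb=(352,240,.086),hex=(257,238,.098),pin=(293,221,.118),b1=(139,311,.012),b2=(309,308,.012),b3=(308,222,.012))),
 ("scene",c,dict(grip=(323,160,.15),gripb=(320,180,.086),hex=(297,232,.098),pin=(303,200,.118),b2=(347,234,.012),b3=(275,210,.012)))):
    for m,p in pts.items(): print(n,m,onz(k,*p).round(4))
A=cv2.resize(s["color"][185:285,230:370],None,fx=5.7,fy=5.7,interpolation=cv2.INTER_CUBIC)[:,:]
B=cv2.resize(c["color"][145:250,260:350],None,fx=5.7,fy=5.7,interpolation=cv2.INTER_CUBIC)
cv2.imwrite("pics/a.png",A);cv2.imwrite("pics/b.png",B)
E
```

```text
side grip [0.4332 0.0495 0.15  ]
side gripb [0.4317 0.0597 0.086 ]
side hex [0.5933 0.0787 0.098 ]
side pin [0.5345 0.0524 0.118 ]
side b1 [0.7884 0.1902 0.012 ]
side b2 [0.4969 0.1572 0.012 ]
side b3 [ 0.5085 -0.0294  0.012 ]
scene grip [0.4396 0.0535 0.15  ]
scene gripb [0.4434 0.0533 0.086 ]
scene hex [0.6024 0.0768 0.098 ]
scene pin [0.5364 0.0557 0.118 ]
scene b2 [0.5007 0.1569 0.012 ]
scene b3 [ 0.5217 -0.0226  0.012 ]
```

View pics/a.png

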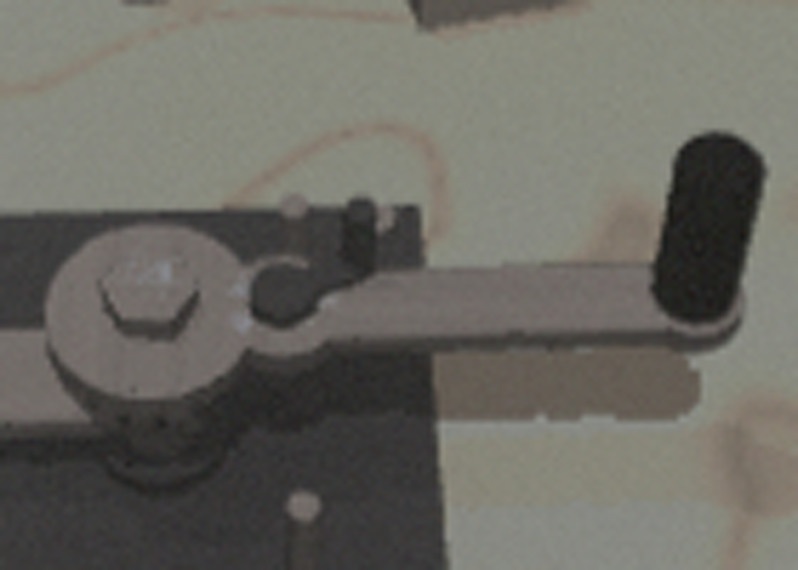

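View pics/b.png

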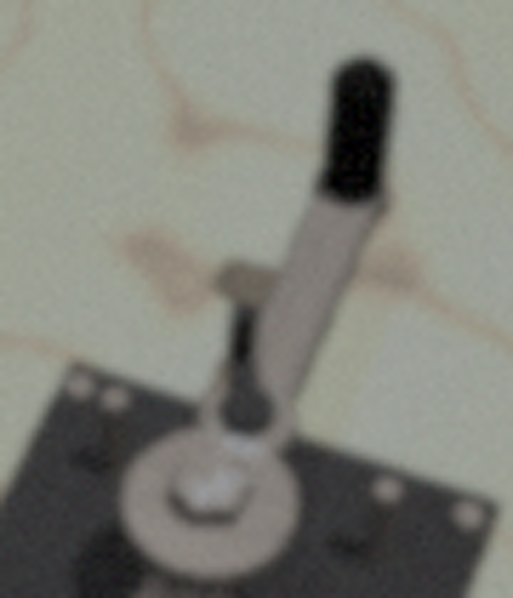

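```bash
cat >> h.py <<'E'
def goal(pos,yaw):
    "delta (tool axes, m; deg) from measured pose to TCP pos, pointing down, tool y along world angle yaw [rad] (mod pi)"
    s=readout.read_state(); T=R.from_rotvec(s["tcp_rot"]); best=None
    for a in (yaw,yaw+np.pi):
        y=np.array([np.cos(a),np.sin(a),0]); z=np.array([0,0,-1.]); x=np.cross(y,z)
        r=(T.inv()*R.from_matrix(np.c_[x,y,z])).as_rotvec(degrees=True)
        if best is None or np.linalg.norm(r)<np.linalg.norm(best): best=r
    print("shift",T.inv().apply(np.array(pos)-s["tool_pos"]).round(4),"turn",best.round(1))
E
python3 - <<'E'
from h import *
s=readout.read_state();T=R.from_rotvec(s["tcp_rot"]).as_matrix();print(T.round(3))
hd=np.array([-.99,-.14]); 
y=np.arctan2(.99,-.14)
print([k for k in dir(bot) if k[0]!='_'] if 'bot' in globals() else '')
goal((.534,.020,.20),y)
goal((.534,.020,.118),y)
E
```

```text
[[-0.932  0.363 -0.001]
 [ 0.363  0.932 -0.001]
 [ 0.    -0.001 -1.   ]]

shift [-0.4903 -0.4619  0.0219] turn [ -0.1  -0.  -29.4]
shift [-0.4903 -0.4617  0.1039] turn [ -0.1  -0.  -29.4]
```

jog_arm:
  deltas: [-0.49,-0.462,0.02,0,0,-29.4,-1,-0.49,-0.462,0.02,0,0,-29.4,-1,-0.49,-0.462,0.02,0,0,-29.4,-1,-0.49,-0.462,0.02,0,0,-29.4,-1,-0.49,-0.462,0.02,0,0,-29.4,-1,-0.49,-0.462,0.02,0,0,-29.4,-1,-0.49,-0.462,0.02,0,0,-29.4,-1,-0.49,-0.462,0.02,0,0,-29.4,-1]

```text
time: 1.0
tool_pos: [0.4169, 0.266, 0.2102]
tcp_rot: [-0.222, 3.133, 0.0]
wrist_force: [1.0, 1.1, -0.4]
width: -0.001
grip_force: 0.0
```

```bash
python3 - <<'E'
from h import *
goal((.534,.020,.20),np.arctan2(.99,-.14))
E
```

```text
shift [-0.0812 -0.2601  0.0102] turn [0.  0.  0.1]
```

jog_arm:
  deltas: [-0.081,-0.26,0.01,0,0,0,-1,-0.081,-0.26,0.01,0,0,0,-1,-0.081,-0.26,0.01,0,0,0,-1,-0.081,-0.26,0.01,0,0,0,-1,-0.081,-0.26,0.01,0,0,0,-1,-0.081,-0.26,0.01,0,0,0,-1,-0.081,-0.26,0.01,0,0,0,-1]

```text
time: 1.7
tool_pos: [0.5342, 0.0189, 0.1999]
tcp_rot: [0.215, -3.134, 0.001]
wrist_force: [0.4, 0.3, -0.6]
width: 0.001
grip_force: 0.0
```

```bash
python3 - <<'E'
from h import *
goal((.534,.020,.113),np.arctan2(.99,-.14))
w=cam("wrist");cv2.imwrite("pics/w.png",w["color"])
print(np.round(w["origin"],3), proj(w,[(.598,.075,.098),(.436,.052,.15),(.535,.054,.118)]))
E
```

```text
shift [0.0001 0.0012 0.0869] turn [-0.  -0.  -0.2]
[0.464 0.009 0.351] [[329.10476839 287.50407517]
 [356.35492242  74.12562846]
 [321.00625904 222.29200054]]
```

View pics/w.png

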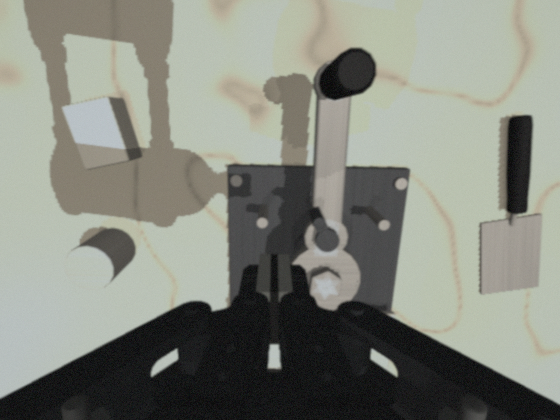

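```bash
python3 - <<'E'
from h import *
w=cam("wrist"); s=cam("side")
print("pin",onz(w,315,212,.118),"hex",onz(w,328,285,.098),"grip",onz(w,355,72,.15))
for z in (.03,.06,.09,.1): print(z,onz(w,262,222,z),onz(s,230+295/5.7,185+206/5.7,z))
goal((.529,.020,.113),np.arctan2(.99,-.14))
E
```

```text
pin [0.52685794 0.05000194 0.118     ] hex [0.59483076 0.0755048  0.098     ] grip [0.43414257 0.05267176 0.15      ]
0.03 [0.56883537 0.01297127 0.03      ] [ 0.55964525 -0.01301987  0.03      ]
0.06 [0.55896847 0.0127546  0.06      ] [0.55751327 0.00995571 0.06      ]
0.09 [0.54910157 0.01253794 0.09      ] [0.55538128 0.03293129 0.09      ]
0.1 [0.54581261 0.01246572 0.1       ] [0.55467062 0.04058981 0.1       ]
shift [ 0.004  -0.0019  0.087 ] turn [ 0. -0.  0.]
```

jog_arm:
  deltas: [0.004,-0.002,0.05,0,0,0,-1,0.004,-0.002,0.087,0,0,0,-1,0.004,-0.002,0.087,0,0,0,-1,0.004,0.008,0.087,0,0,0,-1,0.004,0.013,0.087,0,0,0,-1,0.004,0.017,0.087,0,0,0,-1,0.004,0.02,0.087,0,0,0,-1]

```text
time: 2.55
tool_pos: [0.528, 0.042, 0.1154]
tcp_rot: [-0.223, 3.13, -0.0]
wrist_force: [0.0, -0.5, 0.4]
width: 0.002
grip_force: 0.0
```

jog_arm:
  deltas: [0,0.003,0,0,0,0,-1,0,0.006,0,0,0,0,-1,0,0.009,0,0,0,0,-1,0,0.012,0,0,0,0,-1]

```text
time: 2.95
tool_pos: [0.5248, 0.0531, 0.1132]
tcp_rot: [0.221, -3.134, 0.0]
wrist_force: [0.3, 0.2, -0.4]
width: 0.003
grip_force: 0.0
```

```bash
python3 - <<'E'
from h import *
w=cam("scene")
cv2.imwrite("pics/c.png",cv2.resize(w["color"][130:260,250:390],None,fx=5,fy=5,interpolation=cv2.INTER_CUBIC))
E
```

```text
(no output)
```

View pics/c.png

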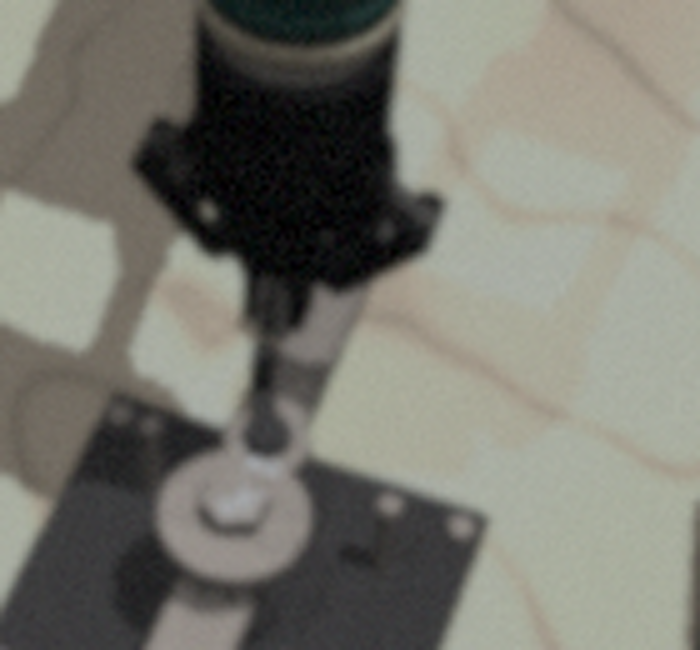

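jog_arm:
  deltas: [0,-0.02,0,0,0,0,-1,0,-0.034,0,0,0,0,-1,-0.012,-0.034,0,0,0,0,-1,-0.012,-0.024,0,0,0,0,-1,-0.012,-0.018,0,0,0,0,-1,-0.012,-0.014,0,0,0,0,-1,-0.012,-0.011,0,0,0,0,-1,-0.012,-0.009,0,0,0,0,-1]

```text
time: 3.8
tool_pos: [0.5376, 0.0465, 0.1132]
tcp_rot: [0.223, -3.133, -0.0]
wrist_force: [-0.0, -0.2, -0.6]
width: 0.002
grip_force: 0.0
```

jog_arm:
  deltas: [0,0.003,0,0,0,0,-1,0,0.006,0,0,0,0,-1]

```text
time: 4.0
tool_pos: [0.5371, 0.052, 0.1133]
tcp_rot: [-0.222, 3.134, -0.0]
wrist_force: [-0.4, 0.1, -0.1]
width: -0.0
grip_force: 0.0
```

jog_arm:
  deltas: [0,0.003,0,0,0,0,-1,0,0.006,0,0,0,0,-1]

```text
time: 4.2
tool_pos: [0.5363, 0.0578, 0.1132]
tcp_rot: [-0.222, 3.134, 0.0]
wrist_force: [-0.5, -0.5, -0.0]
width: 0.001
grip_force: 0.0
```

```bash
python3 - <<'E'
from h import *
a=cam("side")["color"][185:285,230:370];b=cam("wrist")["color"][30:330,180:460]
A=cv2.resize(a,None,fx=4,fy=4,interpolation=cv2.INTER_CUBIC);cv2.imwrite("pics/d.png",np.vstack([np.hstack([A,np.zeros((400,240,3),np.uint8)])[:300], np.hstack([b,np.zeros((300,520,3),np.uint8)])]))
E
```

```text
(no output)
```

View pics/d.png

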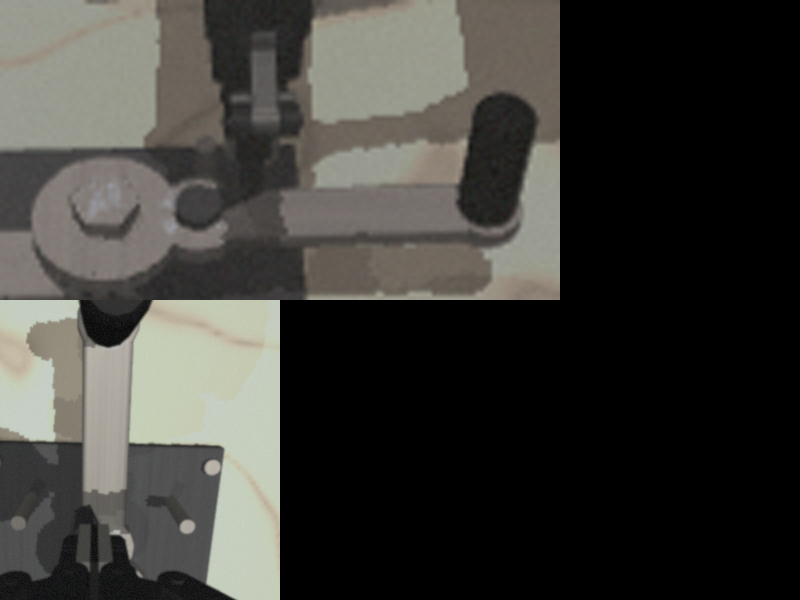

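```bash
python3 - <<'E'
from h import *
w=cam("wrist"); s=cam("side")
t=readout.read_state()["tool_pos"]
for n,p in dict(tip=t-[0,0,.017],tcp=t,pin0=(.535,.054,.118),pin0b=(.535,.054,.088),pinF=(.532,.076,.118),pinFb=(.532,.076,.088),pivot=(.557,.0693,.09)).items():
    print(n,(proj(w,p)[0]-[180,-270]).round(),((proj(s,p)[0]-[230,185])*4).round())
a=s["color"][180:260,270:320];b=w["color"][180:330,220:340]
A=cv2.resize(a,None,fx=7,fy=7,interpolation=cv2.INTER_CUBIC);B=cv2.resize(b,None,fx=3.7,fy=3.7,interpolation=cv2.INTER_CUBIC)[:560]
B=np.vstack([B,np.zeros((560-B.shape[0],B.shape[1],3),np.uint8)])
cv2.imwrite("pics/e.png",cv2.convertScaleAbs(np.hstack([A,B]),alpha=1.8,beta=10))
print(A.shape,B.shape)
E
```

```text
tip [ 94. 520.] [246. 184.]
tcp [ 94. 533.] [247. 161.]
pin0 [ 87. 534.] [251. 147.]
pin0b [ 88. 511.] [249. 189.]
pinF [132. 534.] [254. 190.]
pinFb [127. 511.] [252. 231.]
pivot [108. 550.] [196. 211.]
(560, 350, 3) (560, 444, 3)
```

View pics/e.png

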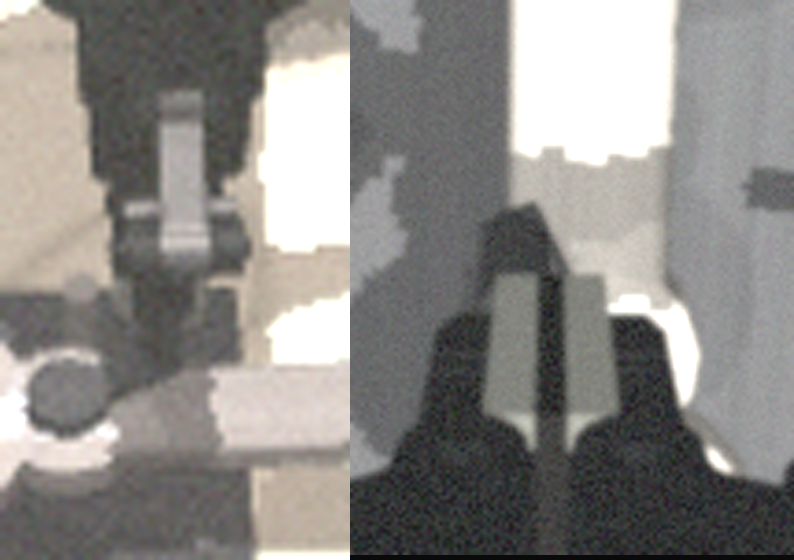

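```bash
python3 - <<'E'
from h import *
from workcell import bot
print(bot.tip_extent,[k for k in dir(bot) if k[0]!='_'])
c=cam("scene");w=cam("wrist");t=readout.read_state()["tool_pos"]
for z in (.086,.096,.106,.116,.126): print(z,(proj(c,(.525,.053,z))[0]-[250,130])*5, (proj(w,[(t[0]+d,t[1]+e,z) for d in (-.011,.011) for e in (-.012,.012)])-[220,180])*3.7+[350,0])
E
```

```text
0.017 ['MotionError', 'tip_extent']
0.086 [268.395818   373.83148277] [[483.6812986  155.50266475]
 [637.87937695 176.27504322]
 [466.27386845 286.04784655]
 [615.73908784 305.5508948 ]]
0.096 [269.38469567 360.14506313] [[480.09646716 176.87633425]
 [642.60073664 198.65596602]
 [461.89052445 313.55182139]
 [619.16024911 333.93557222]]
0.106 [270.39005684 346.21257442] [[476.10119363 200.69211384]
 [647.8600813  223.58137523]
 [457.02097897 344.09831105]
 [622.95912773 365.44514254]]
0.116 [271.41228078 332.02777545] [[471.62049269 227.39519668]
 [653.75523303 251.51284429]
 [451.57916657 378.22438993]
 [627.2022768  400.62858785]]
0.126 [272.45175678 317.58423074] [[466.55986656 257.54636158]
 [660.40935011 283.0312026 ]
 [445.45731968 416.60217665]
 [631.9729538  440.17227037]]
```

jog_arm:
  deltas: [0,-0.038,0,0,0,0,-1,0,-0.038,0.008,0,0,0,-1,0,-0.025,0.008,0,0,0,-1,0,-0.02,0.008,0,0,0,-1,0,-0.016,0.008,0,0,0,-1,0,-0.012,0.008,0,0,0,-1,0,-0.009,0.008,0,0,0,-1]

```text
time: 5.2
tool_pos: [0.5365, 0.0489, 0.105]
tcp_rot: [0.224, -3.132, 0.002]
wrist_force: [-2.5, -2.7, -0.3]
width: 0.0
grip_force: 1.6
```

jog_arm:
  deltas: [0,0.003,0,0,0,0,-1,0,0.006,0,0,0,0,-1]

```text
time: 5.4
tool_pos: [0.5368, 0.0553, 0.1052]
tcp_rot: [-0.222, 3.133, 0.001]
wrist_force: [-0.7, -1.2, -0.4]
width: 0.0
grip_force: 0.6
```

jog_arm:
  deltas: [0,0.003,0,0,0,0,-1,0,0.006,0,0,0,0,-1]

```text
time: 5.6
tool_pos: [0.5365, 0.0614, 0.1056]
tcp_rot: [-0.221, 3.132, 0.001]
wrist_force: [-0.4, 0.4, 0.2]
width: -0.003
grip_force: 0.0
```

jog_arm:
  deltas: [0,0.004,0,0,0,0,-1,0,0.004,0,0,0,0,-1,0,0,-0.04,0,0,0,-1,0,0,-0.09,0,0,0,0.05,0,0,-0.11,0,0,0,0.05,0.05,-0.002,-0.11,0,0,0,0.05,0.1,-0.002,-0.11,0,0,0,0.05,0.1,-0.002,-0.11,0,0,0,0.05]

```text
time: 6.4
tool_pos: [0.4303, 0.0444, 0.213]
tcp_rot: [0.221, -3.128, -0.001]
wrist_force: [0.0, 0.1, -0.4]
width: 0.527
grip_force: 0.0
```

```bash
python3 - <<'E'
from h import *
c=cam("wrist"); s=cam("side")
goal((.435,.052,.118),np.arctan2(.99,-.14))
A=cv2.resize(s["color"][200:260,250:370],None,fx=4,fy=4,interpolation=cv2.INTER_CUBIC)
B=np.vstack([A,np.zeros((180,480,3),np.uint8)])
cv2.imwrite("pics/f.png",cv2.convertScaleAbs(np.hstack([B,c["color"][:,130:450]]),alpha=1.5))
print(proj(c,[(.435,.052,.15)]))
E
```

```text
shift [0.0003 0.0073 0.0973] turn [0.  0.1 0. ]
[[284.2302786  231.60683379]]
```

View pics/f.png

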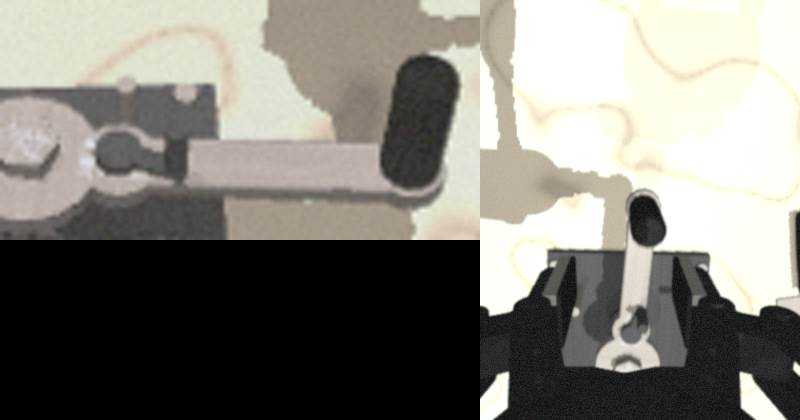

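jog_arm:
  deltas: [0,0.016,0.04,0,0,0,0.05,0,0.016,0.08,0,0,0,0.05,0,0.016,0.096,0,0,0,0.05,0,0.016,0.096,0,0,0,-0.25,0,0.016,0.096,0,0,0,-0.25]

```text
time: 7.0
tool_pos: [0.4364, 0.0607, 0.1198]
tcp_rot: [-0.222, 3.133, 0.0]
wrist_force: [0.3, 0.4, -0.4]
width: 0.371
grip_force: 0.0
```

jog_arm:
  deltas: [0.003,0,0,0,0,3,-0.25]

```text
time: 7.1
tool_pos: [0.4346, 0.0603, 0.1212]
tcp_rot: [-0.138, 3.135, 0.001]
wrist_force: [0.2, -0.6, -0.1]
width: 0.375
grip_force: 0.0
```

jog_arm:
  deltas: [-0.0008,-0.0164,0,0,0,-5.73,-0.25,-0.0033,-0.0326,0,0,0,-11.46,-0.25,-0.0073,-0.0485,0,0,0,-17.19,-0.25,-0.0129,-0.0639,0,0,0,-22.92,-0.25]

```text
time: 7.5
tool_pos: [0.4521, -0.0028, 0.1213]
tcp_rot: [-0.766, 3.044, 0.0]
wrist_force: [-1.1, 2.8, 0.7]
width: 0.377
grip_force: 1.1
```

jog_arm:
  deltas: [-0.0008,-0.0164,0,0,0,-5.73,-0.25,-0.0027,-0.0294,0,0,0,-10.3,-0.25,-0.0027,-0.0294,0,0,0,-10.3,-0.25]

```text
time: 7.8
tool_pos: [0.4698, -0.0285, 0.1216]
tcp_rot: [-1.027, 2.964, -0.004]
wrist_force: [-0.4, 0.2, 0.7]
width: 0.376
grip_force: 0.0
```

```bash
cat >> h.py <<'E'
def stat():
    "handle geometry seen from the tool: radius, fixture angle theta, tangential/radial force at the grip (tool y / x)"
    s=readout.read_state(); M=R.from_rotvec(s["tcp_rot"]).as_matrix(); d=s["tool_pos"][:2]-[.5965,.075]
    th=np.radians(186)-np.arctan2(d[1],d[0])%(2*np.pi)
    print("t",round(s["time"],2),"r",np.hypot(*d).round(4),"theta",round(th,3),"yaw err deg",np.degrees((np.radians(186)-th-np.pi/2)-np.arctan2(M[1,1],M[0,1])).round(1),"F tool",(M.T@s["wrist_force"]).round(1),"w",round(s["width"],3))
E
python3 -c "from h import *;stat()"
```

```text
t 7.8 r 0.1636 theta -0.58 yaw err deg 1.0 F tool [ 0.2  0.4 -0.7] w 0.376
```

jog_arm:
  deltas: [-0.0005,0.0131,0,0,0,4.58,-0.25,-0.0021,0.0261,0,0,0,9.17,-0.25,-0.0047,0.039,0,0,0,13.75,-0.25,-0.0083,0.0516,0,0,0,18.33,-0.25,-0.0129,0.0639,0,0,0,22.92,-0.25,-0.0185,0.0757,0,0,0,27.5,-0.25,-0.025,0.0871,0,0,0,32.09,-0.25,-0.0286,0.0926,0,0,0,34.38,-0.25]

```text
time: 8.6
tool_pos: [0.4338, 0.064, 0.1213]
tcp_rot: [-0.102, 3.135, -0.001]
wrist_force: [1.0, -3.1, 0.4]
width: 0.376
grip_force: 1.5
```

```bash
python3 -c "from h import *;stat()"
```

```text
t 8.6 r 0.1631 theta 0.037 yaw err deg 0.1 F tool [-0.8 -3.1 -0.4] w 0.376
```

jog_arm:
  deltas: [-0.0002,0.0082,0,0,0,2.86,-0.25,-0.0008,0.0164,0,0,0,5.73,-0.25]

```text
time: 8.8
tool_pos: [0.4337, 0.0799, 0.1213]
tcp_rot: [0.055, 3.136, -0.001]
wrist_force: [3.5, -2.2, 0.6]
width: 0.376
grip_force: 1.5
```

jog_arm:
  deltas: [-0.0002,0.0082,0,0,0,2.86,-0.25,-0.0008,0.0164,0,0,0,5.73,-0.25]

```text
time: 9.0
tool_pos: [0.4349, 0.0963, 0.1213]
tcp_rot: [0.211, 3.129, -0.001]
wrist_force: [2.0, -3.7, -0.8]
width: 0.378
grip_force: 1.5
```

jog_arm:
  deltas: [-0.0002,0.0082,0,0,0,2.86,-0.25,-0.0008,0.0164,0,0,0,5.73,-0.25]

```text
time: 9.2
tool_pos: [0.4377, 0.1124, 0.1213]
tcp_rot: [0.368, 3.115, -0.0]
wrist_force: [1.7, -2.3, 0.2]
width: 0.378
grip_force: 1.5
```

jog_arm:
  deltas: [-0.0002,0.0082,0,0,0,2.86,-0.25,-0.0008,0.0164,0,0,0,5.73,-0.25]

```text
time: 9.4
tool_pos: [0.442, 0.1282, 0.1211]
tcp_rot: [0.523, 3.093, -0.0]
wrist_force: [1.1, -3.8, 0.2]
width: 0.373
grip_force: 1.5
```

```bash
python3 -c "from h import *;stat()"
```

```text
t 9.4 r 0.1634 theta 0.436 yaw err deg 0.2 F tool [-2.3 -3.3 -0.2] w 0.373
```

jog_arm:
  deltas: [-0.0002,0.0082,0,0,0,2.86,-0.25,-0.0008,0.0164,0,0,0,5.73,-0.25]

```text
time: 9.6
tool_pos: [0.4479, 0.1434, 0.121]
tcp_rot: [0.677, 3.064, 0.0]
wrist_force: [0.6, -3.6, 0.3]
width: 0.375
grip_force: 1.5
```

jog_arm:
  deltas: [-0.0008,-0.0164,0,0,0,-5.73,-0.25,-0.0033,-0.0326,0,0,0,-11.46,-0.25,-0.0073,-0.0485,0,0,0,-17.19,-0.25,-0.0129,-0.0639,0,0,0,-22.92,-0.25,-0.0201,-0.0786,0,0,0,-28.65,-0.25,-0.0286,-0.0926,0,0,0,-34.38,-0.25]

```text
time: 10.2
tool_pos: [0.4343, 0.0475, 0.1209]
tcp_rot: [-0.268, 3.128, 0.002]
wrist_force: [-0.6, 2.4, 0.8]
width: 0.372
grip_force: 1.0
```

jog_arm:
  deltas: [-0.0008,-0.0164,0,0,0,-5.73,-0.25,-0.0033,-0.0326,0,0,0,-11.46,-0.25,-0.0073,-0.0485,0,0,0,-17.19,-0.25,-0.0129,-0.0639,0,0,0,-22.92,-0.25,-0.0201,-0.0786,0,0,0,-28.65,-0.25,-0.0201,-0.0786,0,0,0,-28.65,-0.25]

```text
time: 10.8
tool_pos: [0.4687, -0.0278, 0.1208]
tcp_rot: [-1.025, 2.966, -0.002]
wrist_force: [0.4, 0.7, -0.4]
width: 0.373
grip_force: 0.0
```

```bash
python3 -c "from h import *;stat()"
```

```text
t 10.8 r 0.164 theta -0.573 yaw err deg 0.7 F tool [-0.8  0.3  0.4] w 0.373
```

jog_arm:
  deltas: [-0.0002,0.0082,0,0,0,2.86,-0.25,-0.0008,0.0164,0,0,0,5.73,-0.25]

```text
time: 11.0
tool_pos: [0.4583, -0.0132, 0.1206]
tcp_rot: [-0.87, 3.015, -0.002]
wrist_force: [1.0, -0.0, 0.3]
width: 0.378
grip_force: 0.6
```

jog_arm:
  deltas: [-0.0002,0.0082,0,0,0,2.86,-0.25,-0.0008,0.0164,0,0,0,5.73,-0.25]

```text
time: 11.2
tool_pos: [0.4501, 0.0014, 0.1206]
tcp_rot: [-0.72, 3.054, -0.002]
wrist_force: [3.2, -0.2, 0.3]
width: 0.375
grip_force: 1.3
```

jog_arm:
  deltas: [-0.0002,0.0082,0,0,0,2.86,-0.25,-0.0008,0.0164,0,0,0,5.73,-0.25]

```text
time: 11.4
tool_pos: [0.4438, 0.0162, 0.1206]
tcp_rot: [-0.566, 3.085, -0.002]
wrist_force: [2.9, -1.9, -1.0]
width: 0.373
grip_force: 1.5
```

jog_arm:
  deltas: [-0.0002,0.0082,0,0,0,2.86,-0.25,-0.0008,0.0164,0,0,0,5.73,-0.25]

```text
time: 11.6
tool_pos: [0.4387, 0.0318, 0.1207]
tcp_rot: [-0.411, 3.11, -0.002]
wrist_force: [3.6, -2.5, -0.7]
width: 0.373
grip_force: 1.5
```

jog_arm:
  deltas: [-0.0002,0.0082,0,0,0,2.86,-0.25,-0.0008,0.0164,0,0,0,5.73,-0.25]

```text
time: 11.8
tool_pos: [0.4353, 0.0476, 0.1208]
tcp_rot: [-0.256, 3.126, -0.002]
wrist_force: [4.1, -4.8, -1.1]
width: 0.376
grip_force: 2.6
```

jog_arm:
  deltas: [-0.0001,0.0041,0,0,0,1.43,-0.25,-0.0002,0.0082,0,0,0,2.86,-0.25,-0.0002,0.0082,0,0,0,2.86,-0.25]

```text
time: 12.1
tool_pos: [0.4343, 0.0552, 0.1208]
tcp_rot: [-0.182, 3.131, -0.004]
wrist_force: [4.3, -4.7, -1.0]
width: 0.377
grip_force: 2.8
```

```bash
python3 -c "from h import *;stat()"
```

```text
t 12.1 r 0.1634 theta -0.017 yaw err deg 0.3 F tool [-3.7 -5.1  1. ] w 0.377
```

jog_arm:
  deltas: [-0.0001,0.0041,0,0,0,1.43,-0.25,-0.0002,0.0082,0,0,0,2.86,-0.25,-0.0002,0.0082,0,0,0,2.86,-0.25]

```text
time: 12.4
tool_pos: [0.4338, 0.0624, 0.1208]
tcp_rot: [-0.104, 3.134, -0.006]
wrist_force: [4.5, -8.3, -1.4]
width: 0.374
grip_force: 4.4
```

```bash
python3 -c "from h import *;stat()"
```

```text
t 12.4 r 0.1632 theta 0.027 yaw err deg 0.6 F tool [-4.  -8.6  1.4] w 0.374
```

jog_arm:
  deltas: [-0.0005,0.0025,0,0,0,0.86,-0.25,-0.001,0.005,0,0,0,1.72,-0.25,-0.001,0.005,0,0,0,1.72,-0.25]

```text
time: 12.7
tool_pos: [0.4337, 0.0665, 0.1207]
tcp_rot: [-0.058, 3.137, -0.009]
wrist_force: [2.3, -11.9, -0.1]
width: 0.377
grip_force: 5.9
```

```bash
python3 -c "from h import *;stat()"
```

```text
t 12.7 r 0.163 theta 0.053 yaw err deg 0.9 F tool [ -1.8 -12.    0.2] w 0.377
```

Now 12.0 N; a further 2 mm for about 13 N.

jog_arm:
  deltas: [0,0.001,0,0,0,0.3,-0.25,0,0.002,0,0,0,0.6,-0.25,0,0.002,0,0,0,0.6,-0.25]

```text
time: 13.0
tool_pos: [0.4337, 0.068, 0.1207]
tcp_rot: [-0.042, 3.137, -0.01]
wrist_force: [2.9, -12.7, 0.4]
width: 0.378
grip_force: 6.6
```

```bash
python3 -c "from h import *;stat()"
```

```text
t 13.0 r 0.163 theta 0.062 yaw err deg 0.9 F tool [ -2.6 -12.8  -0.3] w 0.378
```

jog_arm:
  deltas: [0,-0.003,0,0,0,0,-0.25,0,-0.005,0,0,0,0,0.05,0,-0.004,0,0,0,0,0.05,0,-0.004,0,0,0,0,0.05]

```text
time: 13.4
tool_pos: [0.4335, 0.0652, 0.1202]
tcp_rot: [-0.04, 3.137, -0.006]
wrist_force: [3.7, -8.4, -2.0]
width: 0.52
grip_force: 4.3
```

```bash
python3 -c "from h import *;stat()"
```

```text
t 13.4 r 0.1632 theta 0.045 yaw err deg 2.0 F tool [-3.5 -8.5  2.1] w 0.52
```

jog_arm:
  deltas: [0,-0.004,0,0,0,0,0.05,0,-0.004,0,0,0,0,0.05,0,-0.004,0,0,0,0,0.05]

```text
time: 13.7
tool_pos: [0.4339, 0.0616, 0.1203]
tcp_rot: [-0.04, 3.137, -0.005]
wrist_force: [3.7, -7.1, -2.4]
width: 0.529
grip_force: 3.5
```

```bash
python3 -c "from h import *;stat()"
```

```text
t 13.7 r 0.1632 theta 0.023 yaw err deg 3.2 F tool [-3.5 -7.2  2.4] w 0.529
```

jog_arm:
  deltas: [0,-0.004,0,0,0,0,0.05,0,-0.008,0,0,0,0,0.05,0,-0.008,0,0,0,0,0.05]

```text
time: 14.0
tool_pos: [0.4333, 0.0543, 0.1202]
tcp_rot: [-0.042, 3.139, -0.001]
wrist_force: [1.6, -3.1, 2.4]
width: 0.526
grip_force: 2.0
```

```bash
python3 -c "
from h import *;stat()
s=cam('side');g=s['color'].max(2)[195:250,335:375];ys,xs=np.where(g<45);print('grip blob',xs.mean()+335,ys.min()+195,ys.max()+195,len(xs))
w=cam('wrist');a=cv2.resize(s['color'][190:260,240:370],None,fx=3.5,fy=3.5,interpolation=cv2.INTER_CUBIC);h=w['color'][:420,130:470];a=np.vstack([a,np.zeros((175,455,3),np.uint8)])
cv2.imwrite('pics/g.png',cv2.convertScaleAbs(np.hstack([a,h]),alpha=1.5))"
```

```text
t 14.0 r 0.1645 theta -0.022 yaw err deg 5.7 F tool [-1.5 -3.1 -2.4] w 0.526
grip blob 357.70417193426044 195 238 791
```

View pics/g.png

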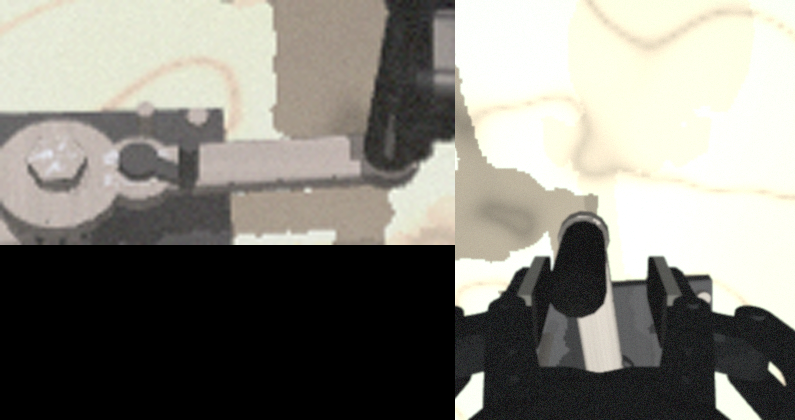

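jog_arm:
  deltas: [0,-0.003,0,0,0,0,0.05,0,-0.006,0,0,0,0,0.05,0,-0.006,0,0,0,0,0.05]

```text
time: 14.4
tool_pos: [0.4317, 0.0487, 0.1186]
tcp_rot: [0.043, -3.139, -0.001]
wrist_force: [-0.2, -0.5, 0.6]
width: 0.524
grip_force: 0.2
```

jog_arm:
  deltas: [0,-0.003,0,0,0,0,0.05,0,-0.003,0,0,0,0,0.05,0,-0.003,0,0,0,0,0.05]

```text
time: 14.7
tool_pos: [0.4325, 0.0456, 0.119]
tcp_rot: [0.044, -3.141, -0.0]
wrist_force: [0.2, 0.4, 0.0]
width: 0.523
grip_force: 0.0
```

```bash
python3 -c "from h import *;stat()"
```

```text
t 14.7 r 0.1666 theta -0.073 yaw err deg 8.6 F tool [-0.2  0.4 -0. ] w 0.523
```

```bash
python3 -c "
from h import *
np.save('s0.npy',np.mean([cam('side')['color'].astype(float) for _ in range(8)],0));np.save('c0.npy',np.mean([cam('scene')['color'].astype(float) for _ in range(8)],0))"
```

jog_arm:
  deltas: [-0.003,0,0,0,0,-8,0.05,-0.003,0,0,0,0,-8,-0.25,-0.003,0,0,0,0,-8,-0.25]

```text
time: 15.8
tool_pos: [0.4363, 0.045, 0.1196]
tcp_rot: [-0.26, 3.13, -0.002]
wrist_force: [0.8, -2.7, 0.8]
width: 0.374
grip_force: 1.7
```

```bash
python3 -c "from h import *;stat()"
```

```text
t 15.8 r 0.163 theta -0.08 yaw err deg 1.1 F tool [-0.4 -2.8 -0.7] w 0.374
```

jog_arm:
  deltas: [0,0.004,0,0,0,1.4,-0.25,0,0.004,0,0,0,1.4,-0.25,0,0.004,0,0,0,1.4,-0.25]

```text
time: 16.1
tool_pos: [0.4356, 0.049, 0.1196]
tcp_rot: [-0.225, 3.132, -0.002]
wrist_force: [1.4, -5.4, 1.5]
width: 0.375
grip_force: 2.4
```

```bash
python3 -c "from h import *;stat()"
```

```text
t 16.1 r 0.163 theta -0.055 yaw err deg 1.0 F tool [-0.6 -5.5 -1.5] w 0.375
```

jog_arm:
  deltas: [0,0.004,0,0,0,1.4,-0.25,0,0.004,0,0,0,1.4,-0.25,0,0.004,0,0,0,1.4,-0.25]

```text
time: 16.4
tool_pos: [0.4351, 0.0529, 0.1196]
tcp_rot: [-0.187, 3.135, -0.002]
wrist_force: [2.1, -4.9, 2.0]
width: 0.375
grip_force: 2.6
```

```bash
python3 -c "from h import *;stat()"
```

```text
t 16.4 r 0.1629 theta -0.031 yaw err deg 1.0 F tool [-1.5 -5.1 -2. ] w 0.375
```

jog_arm:
  deltas: [0,0.004,0,0,0,1.4,-0.25,0,0.004,0,0,0,1.4,-0.25,0,0.004,0,0,0,1.4,-0.25]

```text
time: 16.7
tool_pos: [0.4347, 0.0565, 0.1196]
tcp_rot: [-0.149, 3.137, -0.003]
wrist_force: [2.9, -7.3, 1.5]
width: 0.376
grip_force: 3.3
```

```bash
python3 -c "from h import *;stat()"
```

```text
t 16.7 r 0.1628 theta -0.009 yaw err deg 1.1 F tool [-2.2 -7.6 -1.5] w 0.376
```

jog_arm:
  deltas: [0,0.004,0,0,0,1.4,-0.25,-0.0005,0.008,0,0,0,2.8,-0.25,-0.0005,0.008,0,0,0,2.8,-0.25]

```text
time: 17.0
tool_pos: [0.4343, 0.0637, 0.1195]
tcp_rot: [-0.072, 3.14, -0.006]
wrist_force: [2.5, -9.7, 2.3]
width: 0.377
grip_force: 4.9
```

```bash
python3 -c "
from h import *
stat()
s1=np.mean([cam('side')['color'].astype(float) for _ in range(8)],0);c1=np.mean([cam('scene')['color'].astype(float) for _ in range(8)],0)
np.save('s1.npy',s1);np.save('c1.npy',c1)
for n,i1,name in (('s0.npy',s1,'side'),('c0.npy',c1,'scene')):
    i0=np.load(n); c=cam(name)
    # rectify the hex top plane (z=.098) to 0.1 mm... 0.25 mm/px
    q=np.array([[x,y] for x in (-.02,.02) for y in (-.02,.02)]); P=[(.5965+a,.075+b,.098) for a,b in q]
    H=cv2.getPerspectiveTransform(((q+.02)/.0004).astype(np.float32),proj(c,P).astype(np.float32))
    A,B=[cv2.warpPerspective(i.mean(2).astype(np.float32),H,(100,100),flags=cv2.WARP_INVERSE_MAP|cv2.INTER_CUBIC) for i in (i0,i1)]
    m=np.zeros((100,100),np.uint8);cv2.circle(m,(50,50),42,255,-1)
    print(name,'absdiff',np.abs(A-B)[m>0].mean().round(2),'noise',np.abs(i0-i1)[300:,:100].mean().round(2))
    try:
        cc,W=cv2.findTransformECC(A,B,np.eye(2,3,dtype=np.float32),cv2.MOTION_EUCLIDEAN,None,m,5);print(cc,'rot',np.arctan2(W[1,0],W[0,0]),W[:,2])
    except cv2.error as e: print('ecc fail')
"
```

```text
t 17.0 r 0.1626 theta 0.035 yaw err deg 1.3 F tool [-2.  -9.8 -2.2] w 0.377
side absdiff 3.38 noise 1.72
ecc fail
scene absdiff 3.06 noise 0.68
ecc fail
```

```bash
python3 -c "
from h import *
s1,c1=np.load('s1.npy'),np.load('c1.npy')
for n,i1,name in (('s0.npy',s1,'side'),('c0.npy',c1,'scene')):
    i0=np.load(n); c=cam(name)
    for r,z in ((.016,.098),(.03,.09)):
        q=np.array([[x,y] for x in (-.04,.04) for y in (-.04,.04)]); P=[(.5965+a,.075+b,z) for a,b in q]
        H=cv2.getPerspectiveTransform(((q+.04)/.0004).astype(np.float32),proj(c,P).astype(np.float32))
        A,B=[cv2.warpPerspective(i.mean(2).astype(np.float32),H,(200,200),flags=cv2.WARP_INVERSE_MAP|cv2.INTER_CUBIC) for i in (i0,i1)]
        m=np.zeros((200,200),np.uint8);cv2.circle(m,(100,100),int(r/.0004),255,-1)
        for g in (0,.12,-.12):
            M=cv2.getRotationMatrix2D((100,100),np.degrees(g),1).astype(np.float32)
            try:
                cc,W=cv2.findTransformECC(A,B,M,cv2.MOTION_EUCLIDEAN,(3,200,1e-6),m,7);print(name,r,g,round(cc,4),'rot',np.arctan2(W[1,0],W[0,0]).round(3),(W@[100,100,1]-100).round(1))
            except cv2.error as e: print('fail',str(e)[:120])
    print((i1-i0).mean(2)[215:260:4,235:285:4].round().astype(int) if name=='side' else '')
"
```

```text
side 0.016 0 0.9814 rot -0.003 [-0.1 -0.4]
side 0.016 0.12 0.9817 rot -0.012 [ 0.2 -0.4]
side 0.016 -0.12 0.9817 rot -0.012 [ 0.1 -0.4]
side 0.03 0 0.9666 rot -0.024 [0.3 0.1]
side 0.03 0.12 0.9666 rot -0.024 [0.3 0.1]
side 0.03 -0.12 0.9666 rot -0.024 [0.3 0.1]
[[  2   2   2   1   1   2   2   2   2   3   2   1   1]
 [  3   2   2   1   2   1   2   2   1   2   1   2   2]
 [  0   0   1   0   2   2   0   1   1   0   1   0   2]
 [  3   0   0   5   0   0   6   2   2  -1   0  -2   1]
 [  1   0   2   6   1   6  -3   2   5  -1  -2  37   5]
 [  2   1   2  -3  11   9  -4   5   2   9   2   0   0]
 [  1   1   2   1   3   2  -2  -2   1  13  -2  14   8]
 [  1   0   0  -1  -1   1   2   1   0   9   3 -48 -34]
 [  2  10   0  -3   2   1  -2   4   1   1  44  54  47]
 [  2   1  10  -3   1   4  -3   2   0  -4   5  17   2]
 [  2   1   2   0   0   0   1   2  -7  -1   0   1   1]
 [  1   1   3   2   5   1   0   3   2   0 -15  -4 -13]]
scene 0.016 0 0.9761 rot 0.005 [-0.2 -0.9]
scene 0.016 0.12 0.974 rot -0.003 [-0.2 -0.6]
scene 0.016 -0.12 0.9743 rot -0.021 [-0.  -0.8]
scene 0.03 0 0.9701 rot -0.065 [0.  0.5]
scene 0.03 0.12 0.9701 rot -0.066 [0.  0.5]
scene 0.03 -0.12 0.9701 rot -0.065 [0.  0.5]
```

jog_arm:
  deltas: [0,0.0025,0,0,0,0.8,-0.25,0,0.005,0,0,0,1.6,-0.25,0,0.005,0,0,0,1.6,-0.25]

```text
time: 18.3
tool_pos: [0.4341, 0.068, 0.1195]
tcp_rot: [-0.029, 3.14, -0.008]
wrist_force: [2.0, -12.6, 1.9]
width: 0.377
grip_force: 6.2
```

```bash
python3 -c "from h import *;stat()"
```

```text
t 18.3 r 0.1626 theta 0.061 yaw err deg 1.4 F tool [ -1.8 -12.6  -1.9] w 0.377
```

jog_arm:
  deltas: [0,0.001,0,0,0,0.3,-0.25,0,0.001,0,0,0,0.3,-0.25,0,0.001,0,0,0,0.3,-0.25]

```text
time: 18.6
tool_pos: [0.4341, 0.0686, 0.1195]
tcp_rot: [-0.021, 3.14, -0.009]
wrist_force: [1.9, -13.7, 1.7]
width: 0.371
grip_force: 6.7
```

jog_arm:
  deltas: [0,-0.005,0,0,0,-1.7,-0.25,-0.0003,-0.01,0,0,0,-3.5,-0.25,-0.0007,-0.015,0,0,0,-5.2,-0.25,-0.0013,-0.02,0,0,0,-7,-0.25,-0.002,-0.025,0,0,0,-8.8,-0.2,-0.003,-0.03,0,0,0,-10.5,0.0,-0.003,-0.03,0,0,0,-10.5,0.1]

```text
time: 19.3
tool_pos: [0.4363, 0.0417, 0.1189]
tcp_rot: [0.305, -3.126, -0.002]
wrist_force: [0.4, -0.5, 0.1]
width: 0.553
grip_force: 0.0
```

```bash
python3 -c "from h import *;stat()"
```

```text
t 19.3 r 0.1636 theta -0.1 yaw err deg 0.6 F tool [-0.3 -0.6 -0.1] w 0.553
```

jog_arm:
  deltas: [0,0,-0.02,0,0,0,0.1,0,0,-0.06,0,0,0,0.1,0,0,-0.1,0,0,0,0.1,0,0,-0.12,0,0,0,0.1,0,0,-0.12,0,0,0,0.1]

```text
time: 19.8
tool_pos: [0.4391, 0.0423, 0.2431]
tcp_rot: [-0.305, 3.12, 0.001]
wrist_force: [1.1, 0.7, -0.3]
width: 0.551
grip_force: 0.0
```

```bash
python3 -c "
from h import *
from workcell import finish_job
stat()
# lever side check: dark pin in rectified handle plane, side view, versus the pre-release picture
s=cam('side');d=np.abs(s['color'].astype(float)-np.load('s0.npy')).mean(2)
print('pin/hub region change vs released state',d[215:245,270:330].mean().round(2),d[225:250,240:270].mean().round(2))
print(finish_job())"
```

```text
t 19.8 r 0.1608 theta -0.1 yaw err deg 0.6 F tool [-1.2  0.5  0.3] w 0.551
pin/hub region change vs released state 5.6 3.92
the job is handed in; nothing more can be done
None
```

The job is handed in at 19.8 s: I flipped the lever to tightening, felt the bar come to bear, nipped it up to about 13 N (highest reading 13.7 N) and let go clear of everything. The handle sprang back about 25 mm on release; pictures of the hex head suggest the spindle held, but I couldn't confirm how much clamping force remains.

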